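# Clamp the half-carved bird on the notched bench rail

### The job

Clamp the half-carved bird between the end stop and the blue carriage: lift and hold the carriage's red release bar, slide the carriage along the rail until its sprung pad pushes the bird's block gently up against the end stop and is itself pressed in about half-way (never crushed to the end of its stroke), then let go so that the bar drops fully into the nearest notch and holds it there. The toothed strip is delicate: do not force the carriage against it with the bar down. Leave the other things on the bench where they are.

Things in the scene. Friction and masses are not known exactly. Their poses are not given: they have to be found in the camera images.
- rail: Fixed bed, 440 mm long (its y), 115 mm wide (its x), 20 mm high: two pale planks with a steel toothed strip in the channel between. Origin: centre of its underside, on the bench. The carriage slides along its y. Across its +y end a dark wooden end stop (22 mm thick, 100 wide, 50 high) is screwed, its cork face anywhere 130 to 170 mm to +y of the origin (not measured: look or feel).
- strip (a point): Point on the rail above its origin, 18 mm above the bench, at the top of the toothed strip. Notches every 10 mm along y (5.5 mm wide, 6 mm deep, lands 4.5 mm) from 100 mm to -y to 50 mm to +y of here, their offset unknown: to be felt. A long parking slot at the -y end holds the bar's tooth at the start. The strip is fixed; over 25 N between tooth and strip damages it.
- carriage: Blue steel block, 74 mm (x) by 60 mm (y), top 66 mm above the bench. It slides along the rail's y with about 5 N of friction and stays where it is left; its axes are the rail's. Origin: in the middle of the block in x and y, at bench height. It carries the release bar in its middle and a sprung pad in front (+y).
- pad_free (a point): Point fixed to the carriage, 70 mm to +y of its origin, 41 mm above the bench: the middle of the face of the pale wooden pad (64 mm wide, 34 high, on two rods) when nothing presses it. The pad gives way towards the carriage by up to 30 mm: 2 N at first touch, 0.3 N more per mm (half-way 6.5 N, end 11 N). Its own position is not measured. Over 13 N on the bird's block crushes it.
- release_bar (a joint): Height of the release bar, m: 0 = fully down (tooth in parking slot or notch), 0.006 = tooth resting on a land, 0.014 = lifted to its stop. Spring and weight pull it down with about 5 N at 0, 8 N at 0.014. The tooth, 3.5 mm wide along y, clears the strip above 0.006. Let go over a land it rests there, not caught, and mostly stays until the carriage is nudged along; over a notch it falls in.
- handle (a point): Centre of the red cross handle on top of the release bar: 60 mm along the carriage's x, 14 mm along y, 16 mm high; 105 mm above the bench when the bar is down, with 31 mm free between its underside and the carriage's top, but for a steel stem 14 mm (x) by 8 mm (y) under its middle. Pinch it from above across its 14 mm.
- blank: Half-carved bird: pale wooden block 56 mm (x) by 80 mm (y) by 34 mm high with a bird emerging from it (total height 75 mm), about 0.22 kg, lying loose on the rail's bed, 15 to 45 mm short of the end stop. Origin: centre of its underside, on the bed (20 mm above the bench); its y lies nearly along the rail's y.
- mallet: Bystander: dark wooden carver's mallet standing on its round head, 80 mm wide, 190 mm high. Origin: centre of its underside.
- wax_tin: Bystander: round brass-coloured tin, 80 mm wide, 45 mm high. Origin: centre of its underside.
- gouge: Bystander: gouge lying on the bench, 250 mm long along its x, 24 mm wide, 22 mm high, blade towards its +x. Origin: on its underside, near the ferrule.
Things that resemble listed ones, but are neither listed nor needed, are in the scene too. Leave any green or pink look-alike of the blank alone.

How it is judged:
By the outcome, as a careful person would: the job done as asked, in the order asked, and still so for the second after the job is handed in, with the robot touching nothing.
It also fails if it takes over 59 s, if anything falls off the work surface, if the arm or the gripper's body presses on something with over 40 N, if the wrist force passes 120 N, or if a joint passes its speed limit or range.

### The arm

A 6-joint arm with a two-finger parallel gripper is mounted at the origin on the work surface. World frame = base frame: x ahead of the robot, y to its left, z up, the work surface at z = 0. Lengths are in m, angles in degrees, forces in N, time in s.
With the tool pointing down it reaches from about 0.375 to 0.9 m from the base axis. Payload 3.1 kg.
Tool frame: the origin (TCP) lies on the centre line of the jaws, within the pads' length; the fingertips stand 17 mm ahead of it and the grasp point (between the pads) lies 2 mm behind it; z points along the fingers, y is the line along which they close (so a half turn about z gives the same grasp; the last joint's range is limited). The gripper opens to 87 mm and grips with 3 to 60 N. Pads are 19 mm wide; open, the fingers measure 117 mm over their backs; the gripper's body (75 mm by 190 mm) begins 51 mm behind the grasp point.
Start: joints at [-80.243, 30.224, 82.088, -0, 67.689, -10.227], TCP at [0.214, -0.587, 0.24] pointing down, gripper open.
Joint ranges: [-176.69, 176.69], [-43.24, 126.21], [12.49, 139.97], [-82, 262], [0, 151.66], [-163.58, 163.58]. Speed limits (degrees/s): [159.86, 159.86, 180, 180, 180, 180].

### API

Orientations are given as a 3x3 rotation matrix whose columns are the frame's x, y, z axes.
In Python, from rig import bot, imaging, finder gives the robot as it stands. The module is installed in compiled form; this text tells all that it offers.
- The arm moves only by the tool play_rows, never from a script. Its argument "motion" is a list that holds one entry, the list of rows, each a list of 6 numbers: the shift along the tool's x, y, z in m, then the turn, a rotation vector about the tool's x, y, z in degrees. In form: [[[dx, dy, dz, wx, wy, wz], ...]]. A call has 1 to 8 rows; each row is the pose to reach, as a shift and turn from the pose commanded when the call began, along the tool's axes at that moment; what a row does not reach only later rows make up. A row lasts 1/12 s, in which the tool goes at most 41.7 mm and 7.16 degrees, less where a joint would pass 70% of its speed; a pose out of reach is approached as far as the arm can. A call with a gripper value outside its range is refused whole. "fingers" is the finger opening in m, from 0 to 0.087, set as the call begins (left out, the last holds). The fingers move at their own pace and stop on an object; the grip force is fixed at half the most. Time passes only in rows, so rows that repeat a pose let the fingers close. It gives the time, the measured TCP pose, the force, the opening and the grip force at its end, in the units of the state.
- bot.read_state(): the state, without advancing time (a new reading comes with each control period).
- imaging.capture(name): name is "side" or "top"; returns a dict with "frame" (480x640x3 uint8, red, green, blue), "camera_matrix" (3x3 intrinsics, pixels), "R" (3x3) and "t" (3): a world point X has camera coordinates R X + t. Camera axes: x right, y down, z forward; pixel columns grow to the right and rows downward; lengths in m; the calibration is good to about 2 mm. A picture is of the moment at which its call begins. There is no depth.
- bot.hand_in(): hands the job in; it is judged then, once.
Trained networks look in the newest picture that a camera, given by its name, has taken for a name from the list of things; names that differ only in an ending like _2 or _b are one class to them, and where a whole thing is asked for, a point or a joint stands for the part that bears it (a point fixed in the world has none). Each returns a list of dicts, best first, with "confidence" (0 to 1); they miss things now and then, are a little off and sometimes report something else, mostly with a low value. They report only what shows in the picture. A call takes as long as a camera call. They do not tell look-alikes from the thing itself.
- finder.recognise(camera, name): "at" ([x, y, z] in m, in world coordinates, good to about 4 mm: the middle of the surface that is visible of it).
- finder.outline_of(camera, name): "pixels" (480x640 bool, what is visible of it).
The state is a dict: "time_s": time; "joint_positions": joint angles; "qvel": joint speeds; "tau": joint torques, N m; "position": TCP position; "tcp_rot": TCP orientation; "force": force on the tool from outside, world axes, zero at the start; "moment": the same for the moment, N m; "opening": opening from 0.0 (shut) to 1.0 (fully open); "grasp_force": force on a finger pad.
Only numpy, scipy, OpenCV 4.12 (cv2) and the standard library are available. Lean on these libraries where they do the work, as an engineer would, in place of code of your own. Each camera call takes 0.05 s, during which the arm holds its last target. There are 200 camera calls.

## Working session

There is one attempt and no reset: what is moved stays moved. The work goes in short steps, Python scripts to look and compute and a tool call to move; the robot and the scene stay as the last step left them, time stands still between calls to the robot, and variables do not carry over. Pictures are saved under pics/ and viewed, at most 10 in all, crops included, and the job is handed in when it is done.

Besides the shell and the picture viewer there is one more tool, called after ">>>" in YAML: its name, and indented under it one key for each argument. play_rows: Moves the arm, as the interface text tells. Its arguments: {"type":"object","properties":{"motion":{"type":"array"},"fingers":{"type":"number"}},"required":["motion"]}

```bash
mkdir -p pics; python3 - <<'E'
from rig import bot, imaging, finder
import cv2, numpy as np
for c in ("side","top"):
    d=imaging.capture(c); cv2.imwrite(f"pics/{c}0.png",d["frame"][:,:,::-1])
    K,R,t=d["camera_matrix"],d["R"],d["t"]
    print(c,K.round(1).tolist(),R.round(4).tolist(),t.round(4).tolist())
    for n in ("rail","carriage","handle","blank","mallet","wax_tin","gouge"):
        for r in finder.recognise(c,n)[:3]:
            p=np.array(r["at"]);q=K@(R@p+t);print(n,round(r["confidence"],2),p.round(4),(q[:2]/q[2]).round())
s=bot.read_state();print(s)
E
```

```text
side [[546.3, 0.0, 317.5], [0.0, 546.3, 241.3], [0.0, 0.0, 1.0]] [[-0.891, -0.454, 0.0072], [-0.3531, 0.6828, -0.6396], [0.2855, -0.5725, -0.7686]] [0.4882, 0.2732, 1.2894]
rail 0.68 [0.5138 0.0555 0.0181] [320. 288.]
carriage 0.96 [ 0.5467 -0.0881  0.0628] [333. 234.]
handle 0.78 [ 0.5546 -0.1078  0.1076] [334. 216.]
blank 0.97 [0.2966 0.2678 0.0352] [364. 392.]
blank 0.9 [0.3414 0.1038 0.0328] [375. 326.]
blank 0.7 [0.4933 0.1409 0.0568] [311. 308.]
mallet 0.96 [ 0.6562 -0.3689  0.0883] [342. 151.]
wax_tin 0.69 [0.6374 0.4098 0.0444] [197. 377.]
gouge 0.75 [0.776  0.0311 0.0169] [237. 245.]
top [[497.5, 0.0, 322.1], [0.0, 497.5, 240.5], [0.0, 0.0, 1.0]] [[0.0275, -0.9992, 0.03], [-0.9831, -0.0325, -0.18], [0.1808, -0.0246, -0.9832]] [-0.0344, 0.5389, 1.2541]
rail 0.7 [0.5196 0.0371 0.0171] [301. 249.]
carriage 0.66 [ 0.5495 -0.1027  0.0712] [355. 236.]
handle 0.74 [ 0.5585 -0.1155  0.1145] [362. 230.]
handle 0.24 [0.7762 0.0188 0.022 ] [311. 158.]
blank 0.93 [0.2981 0.2455 0.0356] [216. 331.]
blank 0.7 [0.3461 0.084  0.0348] [280. 314.]
blank 0.68 [0.5025 0.1182 0.0536] [269. 253.]
[... 293 characters left out ...]
8174768e-03,
        6.76893176e+01, -1.02251676e+01]), 'qvel': array([ 0.03322694, -0.08873948,  0.03692114, -0.12415003,  0.03393279,
        0.02447731]), 'tau': array([-1.11514510e-03, -4.39951122e+01, -1.76976478e+01,  6.33404008e-02,
        5.04441024e-02, -1.08906539e-05]), 'position': array([ 0.21363383, -0.58733498,  0.23957168]), 'tcp_rot': array([[ 9.39800263e-01,  3.41724252e-01,  2.40670373e-05],
       [ 3.41724253e-01, -9.39800263e-01, -2.73643616e-05],
       [ 1.32671420e-05,  3.39413246e-05, -9.99999999e-01]]), 'force': array([ 0.12345988, -0.35702084, -0.32826276]), 'moment': array([ 0.03468165, -0.03399126,  0.04368964]), 'grasp_force': 0.0, 'opening': 1.002591465600269}
```

```bash
python3 - <<'E'
import cv2
cv2.imwrite("pics/top0c.png",cv2.resize(cv2.imread("pics/top0.png")[170:330,210:410],None,fx=4,fy=3.75,interpolation=2)) if 0 else cv2.imwrite("pics/top0c.png",cv2.resize(cv2.imread("pics/top0.png")[180:330,220:420],None,fx=4,fy=4,interpolation=2))
cv2.imwrite("pics/side0c.png",cv2.resize(cv2.imread("pics/side0.png")[190:390,230:430],None,fx=3,fy=3,interpolation=2))
E
```

```text
(no output)
```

View pics/side0.png

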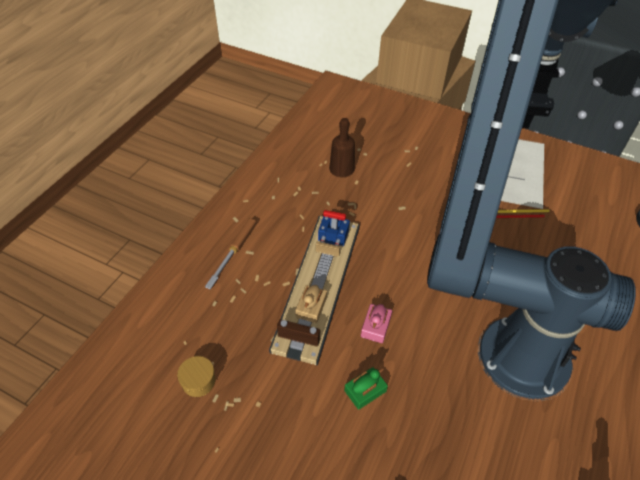

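View pics/top0c.png

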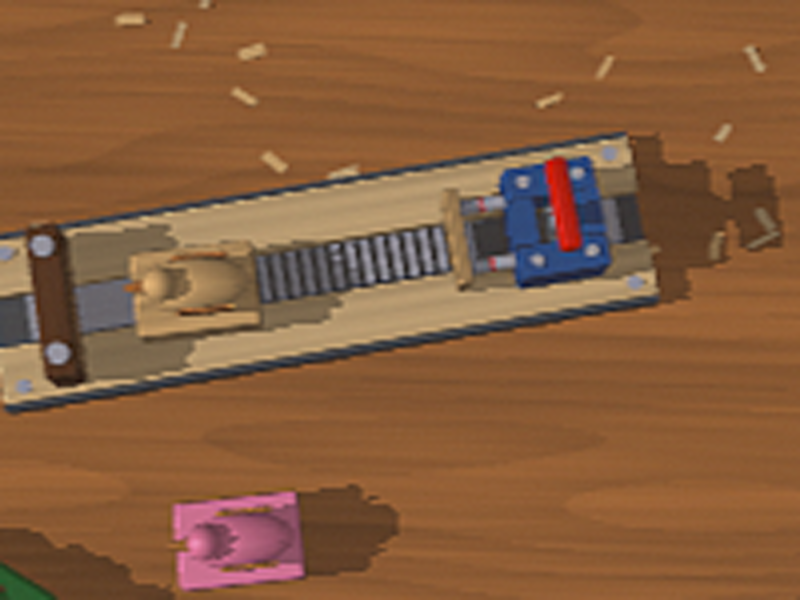

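View pics/side0c.png

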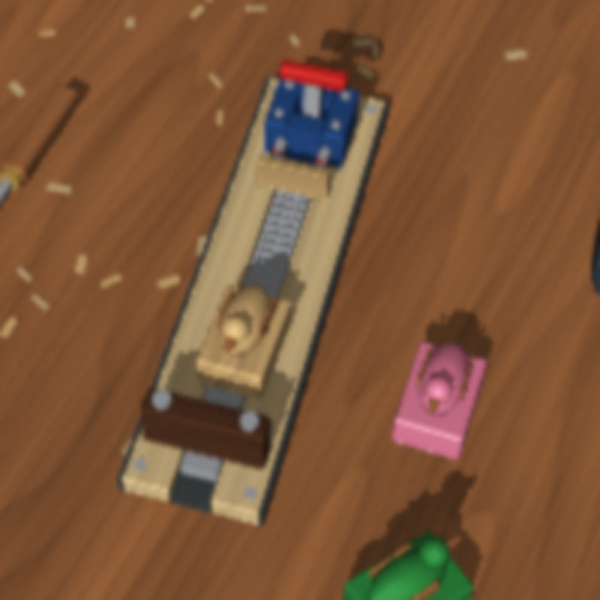

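The three bird candidates in the side picture are natural wood on the rail at (311,308), pink at (377,320) and green at (366,388). The one on the rail is the blank: the crop shows it as pale wood on the bed, in front of the dark end stop. The carriage is at (335,232) and its red handle at (335,216). Next I'll work out the geometry.

```bash
cat > h.py <<'E'
from rig import bot, imaging, finder
import cv2, numpy as np
from scipy.optimize import least_squares
def back(d,uv,z):
    K,R,t=d["camera_matrix"],d["R"],d["t"]
    C=-R.T@t; v=R.T@np.linalg.inv(K)@np.array([*uv,1.]); return C+v*(z-C[2])/v[2]
def proj(d,P):
    q=(np.asarray(P)@d["R"].T+d["t"])@d["camera_matrix"].T; return q[:,:2]/q[:,2:]
def red(d):
    h=cv2.cvtColor(d["frame"],cv2.COLOR_RGB2HSV)
    m=(((h[...,0]<4)|(h[...,0]>176))&(h[...,1]>190)&(h[...,2]>90)).astype(np.uint8)
    n,l,s,c=cv2.connectedComponentsWithStats(m)
    ok=[i for i in range(1,n) if 200<c[i][0]<420 and 180<c[i][1]<330]
    i=max(ok,key=lambda i:s[i][4]); return (l==i).astype(np.uint8),s[i]
def rend(d,P,f=8):
    m=np.zeros((480*1,640),np.uint8)
    hull=cv2.convexHull(proj(d,P).astype(np.float32))
    M=cv2.moments(hull); c=np.array([M['m10'],M['m01']])/M['m00']
    mu=np.array([M['mu20'],M['mu11'],M['mu02']])/M['m00']; return c,mu
def box(x,y,z,a,sx,sy,sz):
    c,s=np.cos(a),np.sin(a); ex=np.array([c,s,0]);ey=np.array([-s,c,0])
    return np.array([np.array([x,y,z])+i*sx/2*ex+j*sy/2*ey+np.array([0,0,k*sz/2]) for i in(-1,1) for j in(-1,1) for k in(-1,1)])
E
python3 - <<'E'
from h import *
T,S=imaging.capture("top"),imaging.capture("side")
obs=[]
for d in(T,S):
    m,s=red(d); M=cv2.moments(m,True); print(s); obs.append(np.array([M['m10'],M['m01']])/M['m00'])
# rail yaw, corners in top pic, top surface z=.02
P=np.array([back(T,(220+u/4,180+v/4),.02) for u,v in[(628,137),(0,237),(657,293),(5,403)]]);print(P.round(4))
for a,b in((0,1),(2,3)):
    e=P[b]-P[a];print("yaw",np.degrees(np.arctan2(-e[0],e[1])))
Q=np.array([back(S,(230+u/3,190+v/3),.02) for u,v in[(272,80),(122,486),(388,98),(262,508)]]);print(Q.round(4))
for a,b in((0,1),(2,3)):
    e=Q[b]-Q[a];print("yaw",np.degrees(np.arctan2(-e[0],e[1])),np.hypot(*e[:2]))
print("rail centre side",Q.mean(0))
e=P[1]-P[0]+P[3]-P[2];a=np.arctan2(-e[0],e[1])
for nm,use in(("both",(0,1)),("top",(0,)),("side",(1,))):
    dd=(T,S)
    f=lambda p:np.concatenate([rend(dd[i],box(p[0],p[1],.105,a,.06,.014,.016))[0]-obs[i] for i in use])
    r=least_squares(f,[.555,-.11]);print(nm,r.x.round(4),r.fun.round(2))
# notch profile along strip in top view
r0=least_squares(lambda p:np.concatenate([rend((T,S)[i],box(p[0],p[1],.105,a,.06,.014,.016))[0]-obs[i] for i in(0,1)]),[.555,-.11]).x
ey=np.array([-np.sin(a),np.cos(a)])
g=cv2.cvtColor(T["frame"],cv2.COLOR_RGB2GRAY).astype(np.float32)
ex=np.array([np.cos(a),np.sin(a)]);ys=np.arange(.05,.2,.001);pr=0
for o in(-.006,-.003,0,.003,.006):
    X=np.c_[r0+ys[:,None]*ey+o*ex,np.full(len(ys),.018)];uv=proj(T,X).astype(np.float32)
    pr=pr+cv2.remap(g,uv[:,:1],uv[:,1:],cv2.INTER_CUBIC)[:,0]/5
print("profile by mm from handle 50..",pr.round().astype(int).tolist())
w=(ys>.085)&(ys<.15);c=np.sum((pr[w]-pr[w].mean())*np.exp(-2j*np.pi*ys[w]/.01));print("bright phase mm",np.angle(c)/2/np.pi*-10%10)
E
```

```text
[357 220   8  22 100]
[323 210  23  10 126]
[[ 0.6226 -0.1658  0.02  ]
 [ 0.5396  0.2534  0.02  ]
 [ 0.516  -0.1861  0.02  ]
 [ 0.4291  0.243   0.02  ]]
yaw 11.19508077893713
yaw 11.45061956451103
[[ 0.6206 -0.1623  0.02  ]
 [ 0.5321  0.2711  0.02  ]
 [ 0.5141 -0.1918  0.02  ]
 [ 0.427   0.2382  0.02  ]]
yaw 11.537347246577085 0.4422889002941098
yaw 11.449311263194204 0.43873134227199057
rail centre side [0.52347195 0.03879761 0.02      ]
both [ 0.5564 -0.1123] [ 0.03  0.4  -0.1   1.22]
top [ 0.5574 -0.1118] [-0.16 -0.  ]
side [ 0.5578 -0.1163] [0.08 0.05]
profile by mm from handle 50.. [64, 77, 89, 95, 95, 96, 101, 109, 116, 120, 122, 123, 124, 128, 134, 138, 135, 123, 105, 88, 83, 95, 117, 138, 148, 142, 123, 96, 68, 51, 57, 83, 116, 142, 151, 144, 125, 98, 69, 54, 58, 83, 116, 141, 150, 144, 124, 97, 71, 54, 60, 85, 116, 142, 150, 142, 124, 95, 65, 49, 56, 82, 116, 142, 150, 143, 122, 94, 66, 51, 57, 82, 116, 141, 150, 144, 125, 98, 71, 55, 57, 78, 107, 128, 134, 125, 107, 83, 62, 51, 55, 71, 91, 108, 115, 110, 98, 81, 63, 52, 53, 67, 86, 99, 103, 98, 86, 72, 59, 53, 57, 70, 87, 99, 104, 99, 88, 73, 59, 52, 57, 72, 89, 101, 103, 97, 86, 71, 58, 51, 56, 71, 88, 100, 104, 98, 87, 72, 58, 52, 56, 70, 88, 100, 103, 96, 83, 71, 65, 68, 78]
bright phase mm 4.1837050683989325
```

>>> play_rows:
  motion:
    - [[0.03,-0.0205,0,0,0,1],[0.06,-0.041,0,0,0,2],[0.09,-0.0615,0,0,0,3],[0.12,-0.082,0,0,0,4],[0.15,-0.1025,0,0,0,5],[0.18,-0.123,0,0,0,6],[0.21,-0.1435,0,0,0,7],[0.24,-0.164,0,0,0,8.6]]

```text
time_s: 1.57
position: [0.3839, -0.3498, 0.2398]
tcp_rot: [[0.981, 0.196, 0.0], [0.196, -0.981, -0.0], [0.0, 0.0, -1.0]]
force: [0.3, -0.3, -0.4]
opening: 1.004
grasp_force: 0.0
```

```bash
python3 - <<'E'
from h import *
s=bot.read_state();R=s["tcp_rot"];print(s["time_s"],s["position"].round(4),R.round(4).tolist())
print("tool delta",(R.T@(np.array([.5565,-.1135,.16])-s["position"])).round(4))
T=imaging.capture("top")
ey=np.array([-.1977,.9803,0]);h=np.array([.5565,-.1125,0])
for n,z,pts in(("stop",.07,[(65,228),(85,378)]),("blank-",.054,[(250,243),(262,325)]),("blank+",.054,[(133,258),(136,337)]),("pad",.058,[(455,190),(470,285)])):
    for p in pts: print(n,1000*round((back(T,(220+p[0]/4,180+p[1]/4),z)-h)@ey,4))
E
```

```text
1.5667 [ 0.3839 -0.3498  0.2398] [[0.9806, 0.196, 0.0004], [0.196, -0.9806, -0.0004], [0.0003, 0.0005, -1.0]]
tool delta [ 0.2155 -0.1979  0.0798]
stop 313.09999999999997
stop 314.2
blank- 198.1
blank- 198.9
blank+ 274.4
blank+ 280.0
pad 60.400000000000006
pad 61.800000000000004
```

>>> play_rows:
  motion:
    - [[0.027,-0.0248,0,0,0,0],[0.054,-0.0496,0,0,0,0],[0.081,-0.0744,0,0,0,0],[0.108,-0.0992,0,0,0,0],[0.135,-0.124,0,0,0,0],[0.162,-0.1488,0,0,0,0],[0.189,-0.1736,0,0,0,0],[0.2155,-0.198,0,0,0,0]]
  fingers: 0.05

```text
time_s: 2.28
position: [0.5562, -0.1131, 0.2398]
tcp_rot: [[0.98, 0.198, 0.0], [0.198, -0.98, -0.0], [0.0, 0.0, -1.0]]
force: [0.4, 0.5, 0.9]
opening: 0.589
grasp_force: 0.0
```

>>> play_rows:
  motion:
    - [[0,0,0.02,0,0,0],[0,0,0.04,0,0,0],[0,0,0.06,0,0,0],[0,0,0.08,0,0,0],[0,0,0.08,0,0,0],[0,0,0.08,0,0,0]]

```text
time_s: 2.78
position: [0.5547, -0.1145, 0.1589]
tcp_rot: [[0.98, 0.197, -0.002], [0.197, -0.98, 0.001], [-0.002, -0.001, -1.0]]
force: [-1.1, -0.4, 0.3]
opening: 0.577
grasp_force: 0.0
```

```bash
python3 - <<'E'
from h import *
s=bot.read_state();print(s["time_s"],s["position"].round(4),s["force"],s["opening"])
S=imaging.capture("side");T=imaging.capture("top")
a=cv2.resize(S["frame"][150:270,280:400,::-1],None,fx=4.5,fy=4.5,interpolation=2)
b=cv2.resize(T["frame"][180:270,310:400,::-1],None,fx=2.8,fy=6,interpolation=2)
cv2.imwrite("pics/s1.png",np.hstack([a,b]))
print(proj(S,[s["position"]]),proj(T,[s["position"]]))
E
```

```text
2.7833 [ 0.5547 -0.1145  0.1589] [-1.0758292  -0.38439163  0.29681523] 0.5770365423117211
[[335.9269829  201.03265382]] [[363.54191076 227.54445263]]
```

View pics/s1.png

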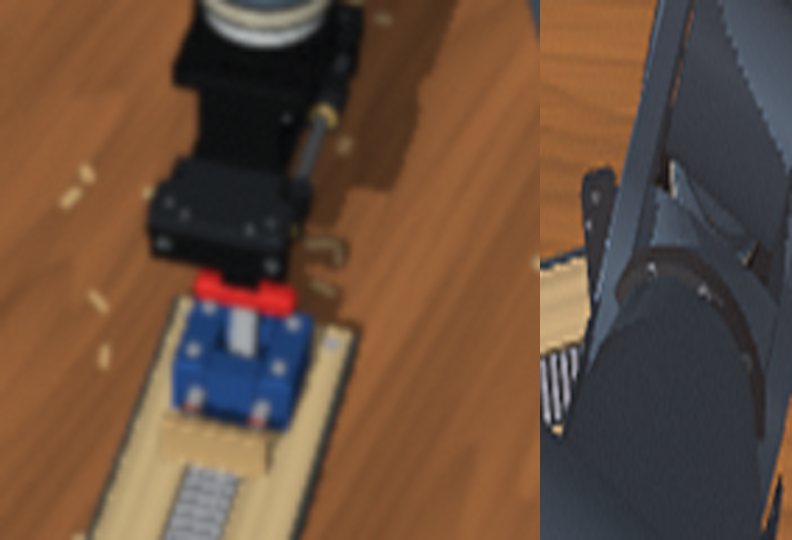

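The gripper hangs over the red handle (crop about 245,290), centred across it, with the jaw line along the rail. Next I descend.

>>> play_rows:
  motion:
    - [[0,0,0.012,0,0,0],[0,0,0.024,0,0,0],[0,0,0.036,0,0,0],[0,0,0.046,0,0,0],[0,0,0.056,0,0,0],[0,0,0.056,0,0,0],[0,0,0.056,0,0,0]]
  fingers: 0.024

```text
time_s: 3.47
position: [0.5554, -0.1146, 0.1036]
tcp_rot: [[0.98, 0.197, -0.0], [0.197, -0.98, 0.0], [-0.0, -0.0, -1.0]]
force: [0.5, 0.1, 0.7]
opening: 0.282
grasp_force: 0.0
```

>>> play_rows:
  motion:
    - [[0,0,0,0,0,0],[0,0,0,0,0,0],[0,0,0,0,0,0]]
  fingers: 0.02

```text
time_s: 3.72
position: [0.5558, -0.1147, 0.1042]
tcp_rot: [[0.98, 0.197, 0.001], [0.197, -0.98, -0.0], [0.001, 0.001, -1.0]]
force: [0.2, -0.8, -0.6]
opening: 0.237
grasp_force: 0.0
```

>>> play_rows:
  motion:
    - [[0,0,0,0,0,0],[0,0,0,0,0,0]]
  fingers: 0.0175

```text
time_s: 3.88
position: [0.5555, -0.1146, 0.1039]
tcp_rot: [[0.98, 0.197, 0.001], [0.197, -0.98, -0.0], [0.001, 0.0, -1.0]]
force: [0.6, 0.4, 0.3]
opening: 0.213
grasp_force: 0.0
```

>>> play_rows:
  motion:
    - [[0,0,0,0,0,0],[0,0,0,0,0,0]]
  fingers: 0.016

```text
time_s: 4.05
position: [0.5553, -0.1142, 0.1037]
tcp_rot: [[0.98, 0.197, -0.0], [0.197, -0.98, 0.001], [0.0, -0.001, -1.0]]
force: [1.0, 3.1, 1.4]
opening: 0.188
grasp_force: 0.9
```

>>> play_rows:
  motion:
    - [[0,-0.0006,0,0,0,0],[0,-0.0012,0,0,0,0],[0,-0.0012,0,0,0,0]]

```text
time_s: 4.3
position: [0.555, -0.1134, 0.1035]
tcp_rot: [[0.98, 0.198, -0.0], [0.198, -0.98, -0.0], [-0.0, 0.0, -1.0]]
force: [0.7, 0.7, 0.5]
opening: 0.183
grasp_force: 0.0
```

>>> play_rows:
  motion:
    - [[0,0,0,0,0,0],[0,0,0,0,0,0],[0,0,0,0,0,0],[0,0,0,0,0,0]]
  fingers: 0.01

```text
time_s: 4.63
position: [0.5549, -0.113, 0.1035]
tcp_rot: [[0.98, 0.197, -0.0], [0.197, -0.98, 0.001], [-0.0, -0.001, -1.0]]
force: [0.6, 1.7, 0.9]
opening: 0.156
grasp_force: 30.0
```

>>> play_rows:
  motion:
    - [[0,0,-0.002,0,0,0],[0,0,-0.004,0,0,0],[0,0,-0.006,0,0,0],[0,0,-0.008,0,0,0],[0,0,-0.01,0,0,0],[0,0,-0.01,0,0,0],[0,0,-0.01,0,0,0]]

```text
time_s: 5.22
position: [0.5549, -0.113, 0.1134]
tcp_rot: [[0.98, 0.197, -0.0], [0.197, -0.98, 0.001], [-0.0, -0.001, -1.0]]
force: [1.6, 3.2, -7.8]
opening: 0.154
grasp_force: 30.0
```

>>> play_rows:
  motion:
    - [[0,-0.004,0,0,0,0],[0,-0.012,0,0,0,0],[0,-0.022,0,0,0,0],[0,-0.034,0,0,0,0],[0,-0.046,0,0,0,0],[0,-0.056,0,0,0,0],[0,-0.06,0,0,0,0],[0,-0.06,0,0,0,0]]

```text
time_s: 5.88
position: [0.543, -0.0546, 0.1136]
tcp_rot: [[0.98, 0.198, -0.0], [0.198, -0.98, -0.001], [-0.0, 0.001, -1.0]]
force: [0.4, -1.7, -7.6]
opening: 0.157
grasp_force: 30.0
```

>>> play_rows:
  motion:
    - [[0,-0.005,0,0,0,0],[0,-0.014,0,0,0,0],[0,-0.024,0,0,0,0],[0,-0.034,0,0,0,0],[0,-0.044,0,0,0,0],[0,-0.05,0,0,0,0],[0,-0.05,0,0,0,0],[0,-0.05,0,0,0,0]]

```text
time_s: 6.55
position: [0.5329, -0.0052, 0.1134]
tcp_rot: [[0.98, 0.197, -0.001], [0.197, -0.98, 0.001], [-0.001, -0.001, -1.0]]
force: [-0.9, 0.9, -6.7]
opening: 0.156
grasp_force: 30.0
```

```bash
python3 - <<'E'
from h import *
s=bot.read_state();R=s["tcp_rot"];print(s["position"],(R.T@s["force"]).round(2))
S=imaging.capture("side")
cv2.imwrite("pics/s2.png",cv2.resize(S["frame"][200:360,250:410,::-1],None,fx=3.7,fy=3.7,interpolation=2))
E
```

```text
[ 0.53291308 -0.00515734  0.11342738] [-0.69 -1.04  6.72]
```

View pics/s2.png

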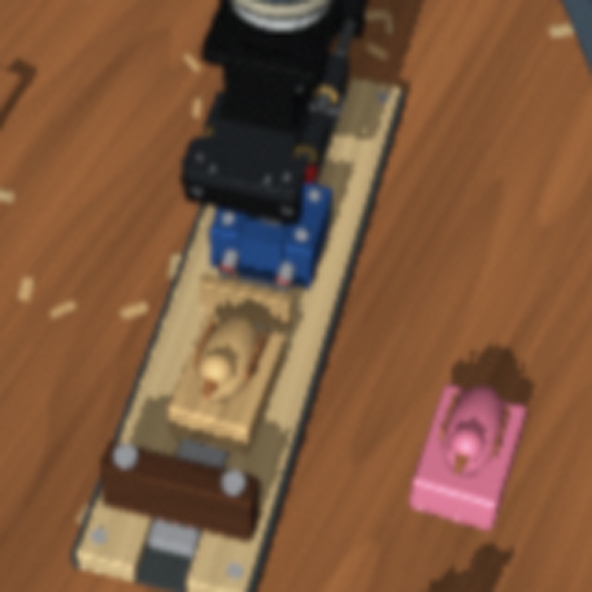

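The carriage and pad (crop 245,300) are about 15–20 mm short of the block, and the block sits in front of the dark stop. I'll go on more slowly.

>>> play_rows:
  motion:
    - [[0,-0.003,0,0,0,0],[0,-0.007,0,0,0,0],[0,-0.011,0,0,0,0],[0,-0.015,0,0,0,0],[0,-0.019,0,0,0,0],[0,-0.023,0,0,0,0],[0,-0.027,0,0,0,0],[0,-0.03,0,0,0,0]]

```text
time_s: 7.27
position: [0.5273, 0.0226, 0.1135]
tcp_rot: [[0.98, 0.198, -0.001], [0.198, -0.98, -0.002], [-0.001, 0.002, -1.0]]
force: [-1.7, -6.5, -6.5]
opening: 0.154
grasp_force: 30.0
```

>>> play_rows:
  motion:
    - [[0,-0.002,0,0,0,0],[0,-0.004,0,0,0,0],[0,-0.006,0,0,0,0],[0,-0.008,0,0,0,0],[0,-0.01,0,0,0,0]]

```text
time_s: 7.68
position: [0.5254, 0.0322, 0.1135]
tcp_rot: [[0.98, 0.198, -0.001], [0.198, -0.98, -0.002], [-0.001, 0.002, -1.0]]
force: [0.6, -8.0, -7.4]
opening: 0.157
grasp_force: 30.0
```

```bash
python3 - <<'E'
from h import *
s=bot.read_state();R=s["tcp_rot"];print(s["position"],(R.T@s["force"]).round(2))
S=imaging.capture("side")
cv2.imwrite("pics/s3.png",cv2.resize(S["frame"][240:350,260:370,::-1],None,fx=5.4,fy=5.4,interpolation=2))
E
```

```text
[0.52535167 0.03218503 0.11350896] [-0.99  7.96  7.46]
```

View pics/s3.png

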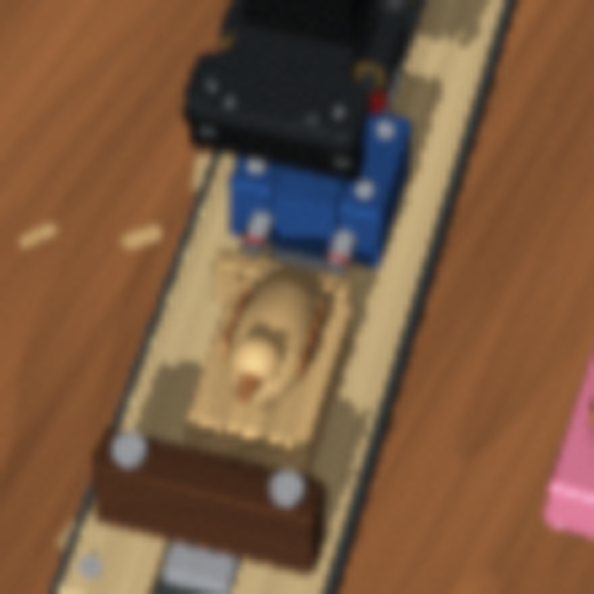

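The pad now touches the block squarely (crop 285,270) and a visible gap remains to the stop, about 15 mm. I'll creep on and watch the force.

>>> play_rows:
  motion:
    - [[0,-0.002,0,0,0,0],[0,-0.004,0,0,0,0],[0,-0.006,0,0,0,0],[0,-0.008,0,0,0,0],[0,-0.01,0,0,0,0]]

```text
time_s: 8.15
position: [0.5234, 0.042, 0.1135]
tcp_rot: [[0.98, 0.198, -0.001], [0.198, -0.98, -0.002], [-0.001, 0.002, -1.0]]
force: [-0.6, -7.4, -6.8]
opening: 0.157
grasp_force: 30.0
```

>>> play_rows:
  motion:
    - [[0,-0.0015,0,0,0,0],[0,-0.003,0,0,0,0],[0,-0.0045,0,0,0,0]]

```text
time_s: 8.4
position: [0.5224, 0.0464, 0.1135]
tcp_rot: [[0.98, 0.198, -0.001], [0.198, -0.98, -0.002], [-0.001, 0.002, -1.0]]
force: [-0.8, -7.1, -6.8]
opening: 0.158
grasp_force: 30.0
```

>>> play_rows:
  motion:
    - [[0,-0.0015,0,0,0,0],[0,-0.003,0,0,0,0],[0,-0.0045,0,0,0,0]]

```text
time_s: 8.65
position: [0.5216, 0.0508, 0.1135]
tcp_rot: [[0.98, 0.198, -0.001], [0.198, -0.98, -0.002], [-0.001, 0.002, -1.0]]
force: [-0.4, -7.1, -6.5]
opening: 0.154
grasp_force: 30.0
```

>>> play_rows:
  motion:
    - [[0,-0.0015,0,0,0,0],[0,-0.003,0,0,0,0],[0,-0.0045,0,0,0,0]]

```text
time_s: 8.9
position: [0.5207, 0.055, 0.1135]
tcp_rot: [[0.98, 0.198, -0.001], [0.198, -0.98, -0.003], [-0.001, 0.003, -1.0]]
force: [0.3, -8.8, -7.5]
opening: 0.155
grasp_force: 30.0
```

>>> play_rows:
  motion:
    - [[0,-0.001,0,0,0,0],[0,-0.002,0,0,0,0],[0,-0.003,0,0,0,0]]

```text
time_s: 9.15
position: [0.5201, 0.0577, 0.1135]
tcp_rot: [[0.98, 0.198, -0.001], [0.198, -0.98, -0.003], [-0.001, 0.003, -1.0]]
force: [-0.1, -8.4, -6.9]
opening: 0.16
grasp_force: 30.0
```

>>> play_rows:
  motion:
    - [[0,-0.001,0,0,0,0],[0,-0.002,0,0,0,0],[0,-0.003,0,0,0,0]]

```text
time_s: 9.4
position: [0.5196, 0.0603, 0.1135]
tcp_rot: [[0.98, 0.199, -0.001], [0.199, -0.98, -0.003], [-0.001, 0.003, -1.0]]
force: [0.3, -10.4, -7.9]
opening: 0.155
grasp_force: 30.0
```

```bash
python3 - <<'E'
from h import *
f=[]
for i in range(1):
    S=imaging.capture("side"); s=bot.read_state(); print(s["time_s"],s["position"],(s["tcp_rot"].T@s["force"]).round(2))
cv2.imwrite("pics/s4.png",cv2.resize(S["frame"][240:350,260:370,::-1],None,fx=5.4,fy=5.4,interpolation=2))
E
```

```text
9.45 [0.51955692 0.06053176 0.11349874] [-2.55  8.95  6.84]
```

View pics/s4.png

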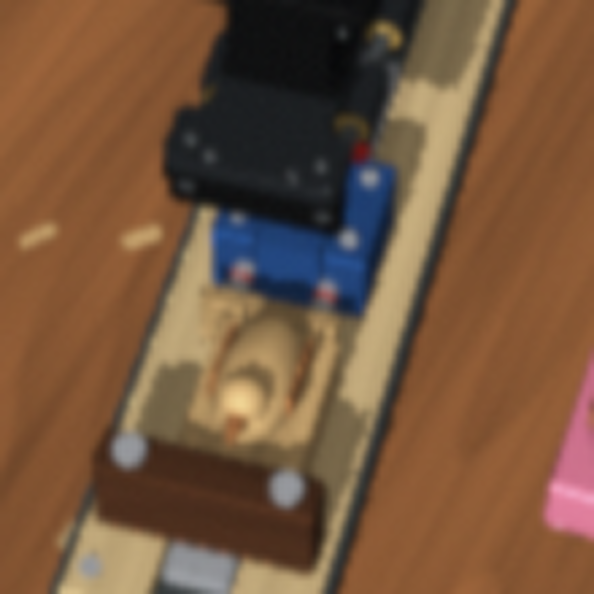

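```bash
python3 - <<'E'
from h import *
S=imaging.capture("side")
a,b=[cv2.imread(f"pics/s{i}.png") for i in(3,4)]
def tr(c,hw,z):
    x,y=c;t=a[y-hw:y+hw,x-hw:x+hw];m=cv2.matchTemplate(b,t,cv2.TM_CCOEFF_NORMED);_,v,_,l=cv2.minMaxLoc(m)
    f=lambda u:back(S,(260+u[0]/5.4,240+u[1]/5.4),z)
    d=f((l[0]+hw,l[1]+hw))-f(c);print(c,(l[0]+hw,l[1]+hw),round(v,3),"rail y mm",round(1000*(d@[-.1977,.9803,0]),1),"x",round(1000*(d@[.9803,.1977,0]),1))
tr((258,358),20,.085);tr((255,375),28,.085);tr((270,345),32,.085);tr((365,188),22,.066);tr((375,150),32,.066);tr((128,450),20,.07)
E
```

```text
(258, 358) (244, 398) 0.995 rail y mm 21.1 x 0.1
(255, 375) (241, 415) 0.94 rail y mm 20.9 x 0.1
(270, 345) (257, 385) 0.983 rail y mm 21.1 x -0.3
(365, 188) (349, 238) 0.982 rail y mm 29.1 x -0.2
(375, 150) (359, 199) 0.983 rail y mm 29.2 x -0.1
(128, 450) (128, 450) 1.0 rail y mm 0.0 x 0.0
```

Tracking between the two pictures gives 21.1 mm for the bird and 29.1 mm for the carriage. So the block is on the stop and the pad is pressed in about 8 mm. Another 7 mm brings it to half-way, then I'll lower the bar gently to feel for the notch.

>>> play_rows:
  motion:
    - [[0,-0.0015,0,0,0,0],[0,-0.003,0,0,0,0],[0,-0.0045,0,0,0,0],[0,-0.006,0,0,0,0],[0,-0.007,0,0,0,0],[0,-0.007,0,0,0,0],[0,-0.007,0,0,0,0]]

```text
time_s: 10.08
position: [0.5183, 0.0669, 0.1135]
tcp_rot: [[0.98, 0.199, -0.001], [0.199, -0.98, -0.004], [-0.001, 0.004, -1.0]]
force: [-0.1, -10.1, -7.0]
opening: 0.156
grasp_force: 30.0
```

>>> play_rows:
  motion:
    - [[0,0,0.001,0,0,0],[0,0,0.002,0,0,0],[0,0,0.003,0,0,0],[0,0,0.003,0,0,0],[0,0,0.003,0,0,0]]

```text
time_s: 10.5
position: [0.5183, 0.0669, 0.1106]
tcp_rot: [[0.98, 0.199, -0.001], [0.199, -0.98, -0.004], [-0.001, 0.004, -1.0]]
force: [-0.7, -10.5, -6.5]
opening: 0.159
grasp_force: 30.0
```

>>> play_rows:
  motion:
    - [[0,0,0.0005,0,0,0],[0,0,0.001,0,0,0],[0,0,0.001,0,0,0]]

```text
time_s: 10.75
position: [0.5183, 0.0669, 0.1096]
tcp_rot: [[0.98, 0.199, -0.001], [0.199, -0.98, -0.004], [-0.001, 0.004, -1.0]]
force: [-0.7, -10.2, -7.4]
opening: 0.158
grasp_force: 30.0
```

>>> play_rows:
  motion:
    - [[0,0,0.0003,0,0,0],[0,0,0.0005,0,0,0],[0,0,0.0005,0,0,0]]

```text
time_s: 11.0
position: [0.5183, 0.0669, 0.1091]
tcp_rot: [[0.98, 0.199, -0.001], [0.199, -0.98, -0.004], [-0.001, 0.004, -1.0]]
force: [-0.7, -11.0, -6.0]
opening: 0.162
grasp_force: 30.0
```

>>> play_rows:
  motion:
    - [[0,0,0.0003,0,0,0],[0,0,0.0005,0,0,0],[0,0,0.0005,0,0,0]]

```text
time_s: 11.25
position: [0.5183, 0.0669, 0.109]
tcp_rot: [[0.98, 0.199, -0.001], [0.199, -0.98, -0.004], [-0.001, 0.004, -1.0]]
force: [-1.8, -10.7, -3.4]
opening: 0.156
grasp_force: 30.0
```

>>> play_rows:
  motion:
    - [[0,0,0.0003,0,0,0],[0,0,0.0005,0,0,0],[0,0,0.0005,0,0,0]]

```text
time_s: 11.5
position: [0.5183, 0.0669, 0.1089]
tcp_rot: [[0.98, 0.199, -0.0], [0.199, -0.98, -0.004], [-0.001, 0.004, -1.0]]
force: [-2.9, -11.0, -0.6]
opening: 0.159
grasp_force: 30.0
```

Force on z faded out at bar height about 6 mm, so the tooth is on a land. The picture's tooth phase puts the next notch about 5 mm further on. I'll lift clear, go 4.5 mm forward and feel again.

>>> play_rows:
  motion:
    - [[0,0,-0.0015,0,0,0],[0,0,-0.0025,0,0,0],[0,-0.0015,-0.0025,0,0,0],[0,-0.003,-0.0025,0,0,0],[0,-0.0045,-0.0025,0,0,0],[0,-0.0045,-0.0025,0,0,0]]

```text
time_s: 12.0
position: [0.5174, 0.0711, 0.1106]
tcp_rot: [[0.98, 0.199, -0.001], [0.199, -0.98, -0.005], [-0.001, 0.004, -1.0]]
force: [-0.2, -11.8, -5.5]
opening: 0.162
grasp_force: 30.0
```

>>> play_rows:
  motion:
    - [[0,0,0.001,0,0,0],[0,0,0.0018,0,0,0],[0,0,0.0018,0,0,0],[0,0,0.0018,0,0,0]]

```text
time_s: 12.33
position: [0.5174, 0.0711, 0.109]
tcp_rot: [[0.98, 0.199, -0.001], [0.199, -0.98, -0.004], [-0.001, 0.004, -1.0]]
force: [-1.5, -12.7, -4.6]
opening: 0.154
grasp_force: 30.0
```

>>> play_rows:
  motion:
    - [[0,-0.0005,0,0,0,0],[0,-0.0007,0.0002,0,0,0],[0,-0.0007,0.0002,0,0,0]]

```text
time_s: 12.58
position: [0.5174, 0.0713, 0.1089]
tcp_rot: [[0.98, 0.199, -0.0], [0.199, -0.98, -0.005], [-0.001, 0.005, -1.0]]
force: [-1.8, -12.7, -4.7]
opening: 0.158
grasp_force: 30.0
```

>>> play_rows:
  motion:
    - [[0,-0.0005,0,0,0,0],[0,-0.0007,0,0,0,0],[0,-0.0007,0,0,0,0]]

```text
time_s: 12.83
position: [0.5173, 0.072, 0.1088]
tcp_rot: [[0.98, 0.199, -0.0], [0.199, -0.98, -0.005], [-0.001, 0.005, -1.0]]
force: [-0.7, -13.1, -6.9]
opening: 0.157
grasp_force: 30.0
```

>>> play_rows:
  motion:
    - [[0,0,0.0003,0,0,0],[0,0,0.0006,0,0,0],[0,0,0.0006,0,0,0]]

```text
time_s: 13.08
position: [0.5173, 0.072, 0.1081]
tcp_rot: [[0.98, 0.199, -0.0], [0.199, -0.98, -0.005], [-0.001, 0.005, -1.0]]
force: [-0.9, -14.1, -5.5]
opening: 0.159
grasp_force: 30.0
```

>>> play_rows:
  motion:
    - [[0,0,0.0003,0,0,0],[0,0,0.0006,0,0,0],[0,0,0.0006,0,0,0]]

```text
time_s: 13.33
position: [0.5173, 0.072, 0.1075]
tcp_rot: [[0.98, 0.199, -0.0], [0.199, -0.98, -0.005], [-0.001, 0.005, -1.0]]
force: [-0.9, -12.6, -5.3]
opening: 0.156
grasp_force: 30.0
```

It's in the notch: z drops freely while the spring pull stays. I'll lower the rest of the way and then let go.

>>> play_rows:
  motion:
    - [[0,0,0.001,0,0,0],[0,0,0.002,0,0,0],[0,0,0.003,0,0,0],[0,0,0.0037,0,0,0],[0,0,0.0037,0,0,0]]

```text
time_s: 13.75
position: [0.5173, 0.072, 0.1038]
tcp_rot: [[0.98, 0.199, -0.001], [0.199, -0.98, -0.005], [-0.001, 0.005, -1.0]]
force: [-1.2, -13.0, -5.0]
opening: 0.159
grasp_force: 30.0
```

>>> play_rows:
  motion:
    - [[0,0,0.0,0,0,0],[0,0,0.0,0,0,0],[0,0,0.0,0,0,0],[0,0,0,0,0,0]]
  fingers: 0.03

```text
time_s: 14.08
position: [0.518, 0.0755, 0.1044]
tcp_rot: [[0.98, 0.197, 0.002], [0.197, -0.98, 0.001], [0.002, -0.0, -1.0]]
force: [-0.1, -0.6, 0.6]
opening: 0.32
grasp_force: 0.0
```

>>> play_rows:
  motion:
    - [[0,0.003,0,0,0,0],[0,0.003,0,0,0,0],[0,0.003,-0.01,0,0,0],[0,0.003,-0.03,0,0,0],[0,0.003,-0.06,0,0,0],[0,0.003,-0.09,0,0,0],[0,0.003,-0.12,0,0,0],[0,0.003,-0.14,0,0,0]]
  fingers: 0.04

```text
time_s: 14.75
position: [0.5186, 0.0725, 0.2473]
tcp_rot: [[0.98, 0.198, 0.004], [0.198, -0.98, -0.0], [0.004, 0.001, -1.0]]
force: [0.2, -0.2, -0.1]
opening: 0.458
grasp_force: 0.0
```

>>> play_rows:
  motion:
    - [[0,0.03,0,0,0,0],[0,0.065,0,0,0,0],[0,0.1,0,0,0,0],[0,0.135,0,0,0,0],[0,0.17,0,0,0,0],[0,0.2,0,0,0,0],[0,0.22,0,0,0,0],[0,0.22,0,0,0,0]]

```text
time_s: 15.42
position: [0.5624, -0.1478, 0.2446]
tcp_rot: [[0.981, 0.193, 0.003], [0.193, -0.981, -0.003], [0.002, 0.003, -1.0]]
force: [0.7, 0.3, 0.1]
opening: 0.461
grasp_force: 0.0
```

```bash
python3 - <<'E'
from h import *
S=imaging.capture("side");T=imaging.capture("top");print(bot.read_state()["position"])
crop=S["frame"][200:350,250:400,::-1]
cv2.imwrite("pics/s5.png",np.hstack([cv2.resize(crop,None,fx=4,fy=4,interpolation=2)]))
b=cv2.resize(S["frame"][240:350,260:370,::-1],None,fx=5.4,fy=5.4,interpolation=2)
a=cv2.imread("pics/s4.png")
for c,hw,z in(((244,398),20,.085),((257,385),32,.085),((349,238),18,.066),((300,290),22,.05),((128,450),20,.07)):
    x,y=c;m=cv2.matchTemplate(b,a[y-hw:y+hw,x-hw:x+hw],cv2.TM_CCOEFF_NORMED);_,v,_,l=cv2.minMaxLoc(m)
    f=lambda u:back(S,(260+u[0]/5.4,240+u[1]/5.4),z)
    d=f((l[0]+hw,l[1]+hw))-f(c);print(c,round(v,3),round(1000*(d@[-.1977,.9803,0]),1))
# handle height: fit z from both cams
obs=[]
for d in(T,S):
    try:
        m,s=red(d);print(s);M=cv2.moments(m,True);obs.append((d,np.array([M['m10'],M['m01']])/M['m00']))
    except Exception as e: print("no red",e)
a0=np.radians(11.4)
for z in(.105,.111):
  for d,o in obs:
    r=least_squares(lambda p:rend(d,box(p[0],p[1],z,a0,.06,.014,.016))[0]-o,[.518,.07]);print(z,r.x.round(4))
E
```

```text
[ 0.56086345 -0.14369304  0.24401986]
(244, 398) 1.0 0.0
(257, 385) 1.0 0.0
(349, 238) 0.878 11.6
(300, 290) 0.828 3.8
(128, 450) 1.0 0.0
[283 232   8  23 107]
[304 266  23  10 123]
0.105 [0.5187 0.0706]
0.105 [0.52   0.0696]
0.111 [0.5183 0.0722]
0.111 [0.518  0.0737]
```

View pics/s5.png

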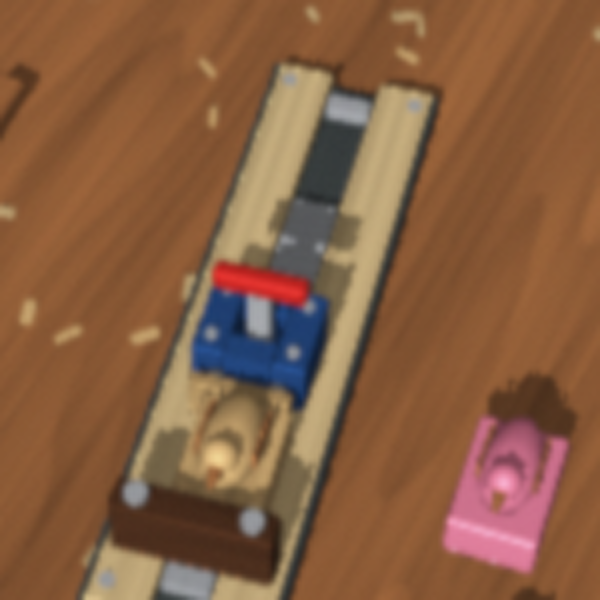

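The final picture shows the bar down (handle at crop 260,283), the carriage up against the pressed pad, and the bird on the stop. Both cameras agree on the handle position only if the bar is fully down, so I'm handing in.

```bash
python3 -c "
from rig import bot
print(bot.hand_in())"
```

```text
the job is handed in; nothing more can be done
None
```

The job is handed in: the bird is clamped against the end stop, with the pad pressed in about 18–20 of its 30 mm. That is the nearest notch to half-way, since the next one back would have given about 10 mm. The bar is fully down in the notch and the gripper is clear; I saw no sign of damage, and the job took about 16 s.

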